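# Open the parts wash tank with its hand lever and hold the lid up

## Task

Open the red parts wash tank and hold it open so that the basket can be got at: push the brass-knobbed bolt all the way back off the lid, then press the black rubber pad at the long end of the hand lever steadily down to its stop, so that the lever's short end lifts the heavy self-closing lid. Finish while still pressing the pad down, with the lid standing open. Do not touch the lid itself, do not fling it up or let it drop, and leave the loose brush, screwdriver, pipe elbow and oil can beside the tank where they are.

Things in the scene. Friction and masses are not known exactly. Their poses are not given: they have to be found in the camera images.
- tank: red steel wash tank screwed to the bench, 150 (x) x 240 (y) x 120 mm high. Origin: centre of its underside. Its x points to its back, y to the lid's hinge end, z up. The lever runs along its front, parallel to y; pivot at (-95, -10, 111) mm. The bolt is on a bracket at the -y end. Shut lid: top 127 mm up, free edge at y = -125 mm, hinge axis at y = 128, z = 124 mm.
- bolt (a joint): steel barrel bolt, 12 mm thick, with upright brass knob, that holds the lid shut: m it has slid towards the tank's -y, away from the lid. At the start (0 to 0.008) its nose lies over the lid's free edge; clear of the lid from 0.018; stop at 0.036. It slides against about 2 N of friction and stays where it is left.
- bolt_knob (a point): centre of the bolt's brass knob (22 mm diameter, 28 mm high, on a 12 mm stem), 176 mm above the bench; the knob's underside is 34 mm above the shut lid. At bolt value 0 it lies at (30, -160) mm in the tank's frame, 35 mm beyond the lid's free edge. It moves with the bolt along the tank's -y.
- lever (a joint): hand lever (flat steel bar on a pivot): rad it has been pressed; about 0 at rest with the long end sloping up, 0.52 at its lower stop. 10 to 20 N on the pad lift and hold the lid up; when let go, the lid's weight brings the lever back up.
- lever_pad (a point): centre of the top face of the black rubber pad (50 x 62 mm, yellow ribs) on the lever's long end, 240 mm from the pivot; 180 mm above the bench at rest, 57 mm with the lever at its stop. It moves on an arc about the pivot and tilts from 0.22 rad (outer end up) to 0.30 rad (outer end down).
- lid (a joint): heavy red steel lid (158 by 253 mm, 2.4 kg) hinged at the tank's +y end: rad it is open, 0 shut, about 0.73 with the lever at its stop. It falls shut by itself. The lever's short end lifts it by a roller on its front edge near the hinge.
- lid_edge (a point): middle of the lid's free edge, at its top face
- screwdriver: screwdriver with yellow handle, 229 x 29 x 29 mm, loose on the bench; origin at the centre of its underside
- parts_brush: paint brush with wooden handle and dark bristles, 196 x 44 x 14 mm, loose on the bench; origin at the centre of its underside
- oil_can: orange pump oil can with a long bent spout, 114 x 72 mm, 168 mm high, standing loose on the bench; origin at the centre of its underside
- elbow: brass pipe elbow, 48 x 37 x 28 mm, loose on the bench; origin at the centre of its underside

How it is judged (in metres and radians):
On the way, in this order (a step that is already met when the one before it is completed fails the run):
1. the bolt is pushed back clear of the lid, which is still shut (value of joint bolt above 0.026 m and value of joint lid below 0.05 rad), for 0.2 s.
2. the lid is raised by the fingers pressing the lever (value of joint lid above 0.55 rad and value of joint lever above 0.46 rad and contact force between the fingers and lever above 3 N), for 0.2 s.
At the end, for the whole second after the job is handed in: the bolt is back by more than 26 mm of its 36 mm, and the fingers press the lever (more than 3 N) at more than 0.46 of its 0.52 rad, holding the lid still at more than 0.55 rad open (all of step 2 and value of joint bolt above 0.026 m and velocity of joint lid between -0.1 and 0.1 rad/s); the arm keeps its last pose, push and grip.
It fails at once if the robot touches the lid (over 2 N) (contact force between any of the fingers, the arm and lid above 2 N).
It fails at once if the lid is flung up or dropped (faster than 2 rad/s) (velocity of joint lid above 2 rad/s or velocity of joint lid below -2 rad/s).
It fails at once if a bystander is moved by more than 20 mm (distance of any of parts_brush, screwdriver, oil_can, elbow from where it was at the start of the episode above 0.02 m).
It also fails if it takes over 48 s, if anything falls off the work surface, if the arm or the gripper's body presses on something with over 40 N, if the wrist force passes 120 N, or if a joint passes its speed limit or range.

## Robot

A 6-joint arm with a two-finger parallel gripper is mounted at the origin on a cart in front of the work surface, level with it; the furniture and walls round the work are solid. World frame = base frame: x ahead of the robot, y to its left, z up, the work surface at z = 0. Lengths are in m, angles in degrees, forces in N, time in s.
With the tool pointing down it reaches from about 0.4 to 0.925 m from the base axis. Payload 12.5 kg.
Tool frame: the origin (TCP) lies midway between the tips of the shut fingers; the grasp point (between the pads) lies 19 mm behind it (arm.hold_point_z is the distance from the TCP to the grasp point, in m); z points along the fingers, y is the line along which they close (so a half turn about z gives the same grasp; the last joint's range is limited). The gripper opens to 95 mm and grips with 3 to 60 N. Pads are 20 mm wide; open, the fingers measure 119 mm over their backs; the gripper's body (75 mm by 180 mm) begins 59 mm behind the grasp point.
Start: joints at [-80.764, 28.126, 89.318, -0, 62.55, -6.05], TCP at [0.165, -0.603, 0.215] pointing down, gripper open.
Joint ranges: [-177.58, 177.58], [-47.91, 125.51], [2.72, 160], [-65.01, 245.01], [3.68, 167.84], [-153.87, 153.87]. Speed limits (degrees/s): [127.2, 127.2, 159.86, 180, 180, 180].

## Interface

Orientations are given as [roll, pitch, yaw] about the fixed x, y, z axes, in that order (R = Rz(yaw) Ry(pitch) Rx(roll)).
In Python, from workcell import telemetry, eyes, sign_off, arm gives the robot as it stands.
- The arm moves only by the shell command python3 -m inch 'ROWS' [OPENING] [FORCE]. ROWS is JSON, a list of rows, each an object of numbers: "dx", "dy", "dz": the shift along the tool's x, y, z in cm; "turn": the turn about the tool's z in degrees. In form: [{"dx": .., "dy": .., "dz": .., "turn": ..}, ...]. A call has 1 to 20 rows; each row shifts and turns the commanded pose from where the row before left it, along the tool's axes as they then stand; what a row does not reach is not made up. A row lasts 1/8 s, in which the tool goes at most 62.5 mm and 10.7 degrees, less where a joint would pass 70% of its speed; a pose out of reach is approached as far as the arm can. A call is refused whole if a number of a shift passes 6.25 or a number of a turn 10.7, either way. A call with a gripper value outside its range is refused whole. OPENING is the closure, from 0 (fully open) to 1 (shut), set as the call begins (- or left out, the last holds). The fingers move at their own pace and stop on an object; FORCE is the grip in N (left out, the last holds). Time passes only in rows, so rows that do not move let the fingers close. It gives the time, the measured TCP pose, the force, the opening and the grip force at its end, in the units of the state.
- telemetry.get_obs(): the state, without advancing time (a new reading comes with each control period).
- eyes.read_camera(name): name is "side" or "top"; returns a dict with "image" (400x640x3 uint8, red, green, blue), "z_map" (400x640 float32, m along the optical axis (not along the pixel's ray), 0 where there is no reading), "intrinsics" (3x3 intrinsics, pixels), "pose" (4x4, takes a point from camera to world coordinates). Camera axes: x right, y up, looking along -z (the intrinsics and any distortion apply to the point x, -y, -z); pixel columns grow to the right and rows downward; lengths in m; the calibration is good to about 2 mm. A picture is of the moment at which its call begins.
- sign_off(): hands the job in; it is judged then, once.
The state is a dict: "clock": time; "q": joint angles; "dq": joint speeds; "tau": joint torques, N m; "ee_pos": TCP position; "eef_rot": TCP orientation; "force": force on the tool from outside, world axes, zero at the start; "moment": the same for the moment, N m; "width": opening from 0.0 (shut) to 1.0 (fully open); "finger_force": force on a finger pad.
Only numpy, scipy, OpenCV 4.12 (cv2) and the standard library are available. Lean on these libraries where they do the work, as an engineer would, in place of code of your own. Each camera call takes 0.05 s, during which the arm holds its last target. There are 200 camera calls.

## Working session

There is one attempt and no reset: what is moved stays moved. The work goes in short steps, Python scripts to look and compute and a shell command to move; the robot and the scene stay as the last step left them, time stands still between calls to the robot, and variables do not carry over. Pictures are saved under pics/ and viewed, at most 10 in all, crops included, and the job is handed in when it is done.

```bash
ls; mkdir -p pics; cat > h.py <<'E'
import numpy as np,cv2
from workcell import telemetry,eyes
def cam(n):
    c=eyes.read_camera(n); return c
def pts(c):
    K=c["intrinsics"];z=c["z_map"];v,u=np.mgrid[:z.shape[0],:z.shape[1]]
    x=(u-K[0,2])/K[0,0]*z;y=(v-K[1,2])/K[1,1]*z
    P=np.stack([x,-y,-z,np.ones_like(z)],-1)@c["pose"].T
    P=P[...,:3];P[z==0]=np.nan;return P
E
python3 - <<'E'
from h import *
for n in("top","side"):
    c=cam(n);cv2.imwrite(f"pics/{n}1.png",c["image"][...,::-1]);np.savez(f"{n}1.npz",**{k:c[k] for k in("image","z_map","intrinsics","pose")})
    print(n,c["pose"].round(3).tolist(),c["intrinsics"].tolist())
print(telemetry.get_obs())
E
```

```text
pics
top [[-0.303, 0.835, -0.459, -0.044], [-0.953, -0.27, 0.137, 0.169], [-0.01, 0.479, 0.878, 1.164], [0.0, 0.0, 0.0, 1.0]] [[430.47709101581063, 0.0, 320.92475845874543], [0.0, 430.47709101581063, 196.82073195845624], [0.0, 0.0, 1.0]]
side [[0.962, 0.157, -0.224, 0.289], [-0.273, 0.477, -0.835, -0.803], [-0.025, 0.865, 0.502, 0.618], [0.0, 0.0, 0.0, 1.0]] [[400.41894229965015, 0.0, 326.4595473780605], [0.0, 400.41894229965015, 196.75359746412525], [0.0, 0.0, 1.0]]
{'clock': 0.1, 'q': array([-8.07661452e+01,  2.81614664e+01,  8.93452248e+01,  3.33148626e-04,
        6.25490922e+01, -6.05016824e+00]), 'dq': array([-0.01624677, -0.02718334, -0.08147849,  0.00720997,  0.06259612,
       -0.01047581]), 'tau': array([ 3.56079661e-03, -6.13622046e+01, -2.58607221e+01,  6.94136904e-02,
        4.70348855e-02, -4.29250065e-05]), 'ee_pos': array([ 0.16474618, -0.60268764,  0.21412027]), 'eef_rot': array([-1.79944558e+02, -6.17337590e-03,  1.52838663e+01]), 'force': array([-0.51340845, -0.1540102 , -0.39578152]), 'moment': array([0.00566111, 0.02096791, 0.03453645]), 'finger_force': 0.0, 'width': 1.0043884013209494}
```

View pics/top1.png

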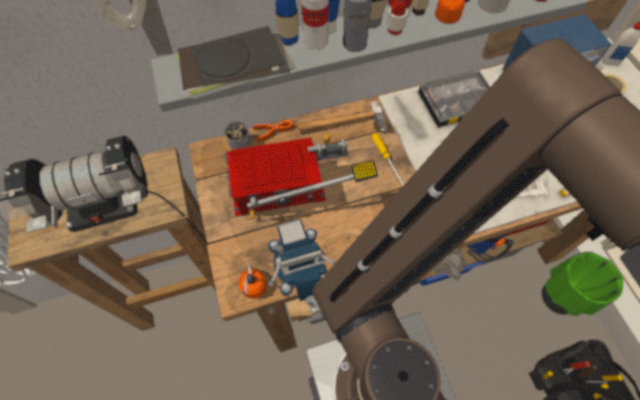

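View pics/side1.png

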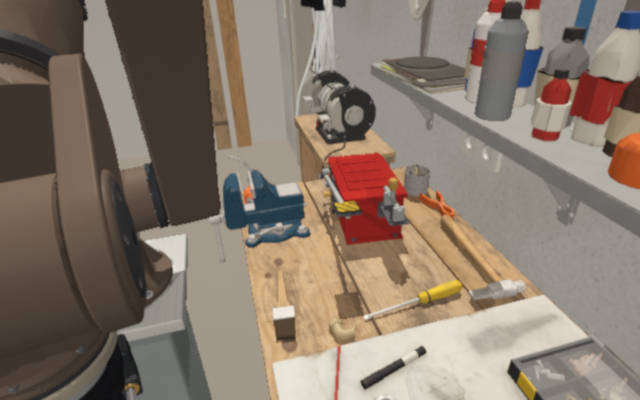

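The top view shows the red tank at (275,175), the lever pad at (365,171) and the bolt at about (330,148). The side view shows the pad at (347,207), the knob at (392,186), a vise at (265,205), and a shelf overhead at the back.

```bash
python3 - <<'E'
from h import *
for n in("top","side"):
    c=dict(np.load(f"{n}1.npz"));P=pts(c);h=cv2.cvtColor(c["image"],cv2.COLOR_RGB2HSV);H,S,V=[h[...,i].astype(int) for i in range(3)]
    red=((H<5)|(H>174))&(S>180)&(V>80)
    box=np.zeros_like(red); 
    if n=="top": box[130:215,220:400]=1
    else: box[150:245,318:410]=1
    r=red&box; Q=P[r];Q=Q[(Q[:,2]>.115)&(Q[:,2]<.14)]
    print(n,"lid",len(Q),cv2.minAreaRect(Q[:,:2].astype(np.float32)),np.median(Q,0), cv2.boxPoints(cv2.minAreaRect(Q[:,:2].astype(np.float32))).tolist())
    y=(H>20)&(H<33)&(S>170)&(V>120)&box&(P[...,2]>.13)
    nn,l,st,ce=cv2.connectedComponentsWithStats(y.astype(np.uint8))
    for i in range(1,nn):
        if st[i,4]>8: print(" yel",ce[i].round(),st[i,4],np.nanmedian(P[l==i],0).round(4),np.nanmin(P[l==i],0).round(3),np.nanmax(P[l==i],0).round(3))
    b=(H>12)&(H<28)&(S>80)&box&(P[...,2]>.150)
    nn,l,st,ce=cv2.connectedComponentsWithStats(b.astype(np.uint8))
    for i in range(1,nn):
        if st[i,4]>8: print(" brass",ce[i].round(),st[i,4],np.nanmedian(P[l==i],0).round(4),np.nanmin(P[l==i],0).round(3),np.nanmax(P[l==i],0).round(3))
c=dict(np.load("side1.npz"))
im=cv2.resize(c["image"][140:250,310:420,::-1],(600,600),interpolation=2)
c=dict(np.load("top1.npz"))
cv2.imwrite("pics/crop1.png",np.hstack([im[:400*1,:] if 0 else cv2.resize(im,(400,400)),cv2.resize(c["image"][125:215,310:400,::-1],(400,400),interpolation=2)]))
E
```

```text
top lid 4054 ((0.6367989182472229, 0.1072646975517273), (0.25108012557029724, 0.16470998525619507), 83.151123046875) [0.62752791 0.11293906 0.12889522] [[0.540060818195343, -0.007558614015579224], [0.7035954594612122, -0.027200445532798767], [0.7335370182991028, 0.2220880091190338], [0.5700023770332336, 0.24172984063625336]]
 yel [364. 170.] 270 [ 0.5142 -0.1216  0.1781] [ 0.49  -0.148  0.17 ] [ 0.538 -0.093  0.187]
 brass [326. 138.] 66 [ 0.6429 -0.0538  0.1836] [ 0.636 -0.065  0.153] [ 0.657 -0.045  0.192]
 brass [364. 170.] 408 [ 0.5123 -0.1208  0.1776] [ 0.485 -0.156  0.163] [ 0.542 -0.088  0.187]
 brass [392. 206.] 242 [ 0.249  -0.0469  0.5006] [ 0.23  -0.061  0.463] [ 0.263 -0.027  0.528]
side lid 2407 ((0.636066734790802, 0.1013416200876236), (0.2513778507709503, 0.1597547084093094), 83.27967834472656) [0.62269907 0.08053931 0.13026269] [[0.5420296788215637, -0.014136239886283875], [0.7006867527961731, -0.032831206917762756], [0.7301037907600403, 0.21681948006153107], [0.5714467167854309, 0.23551444709300995]]
 yel [347. 206.] 163 [ 0.5151 -0.126   0.1805] [ 0.491 -0.151  0.173] [ 0.537 -0.097  0.186]
 brass [393. 184.] 97 [ 0.6444 -0.0651  0.1812] [ 0.636 -0.07   0.164] [ 0.656 -0.051  0.191]
 brass [347. 207.] 237 [ 0.5132 -0.1275  0.1807] [ 0.488 -0.153  0.157] [ 0.539 -0.065  0.186]
```

View pics/crop1.png

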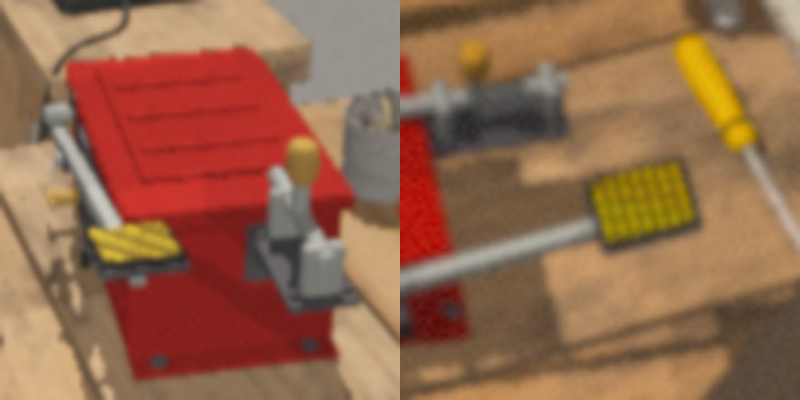

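```bash
python3 - <<'E'
from h import *
A=np.concatenate([pts(dict(np.load(f"{n}1.npz"))).reshape(-1,3) for n in("top","side")])
A=A[np.isfinite(A[:,0])]
for y0 in np.arange(-.7,.5,.1):
    s=""
    for x0 in np.arange(.2,1.1,.1):
        m=(A[:,0]>x0)&(A[:,0]<x0+.1)&(A[:,1]>y0)&(A[:,1]<y0+.1)
        s+=" %6.2f"%(np.percentile(A[m,2],98) if m.sum()>5 else np.nan)
    print("y%.1f"%y0,s)
E
```

```text
y-0.7    0.53   0.02   0.01    nan    nan   0.38   0.36   0.16    nan
y-0.6    0.57   0.01  -0.57    nan   0.05   0.39   0.37   0.16    nan
y-0.5    0.56   0.02   0.03   0.03   0.05   0.42   0.43   0.22    nan
y-0.4    0.00   0.01   0.02   0.03   0.01   0.45   0.54   0.23    nan
y-0.3    0.78   0.01   0.02   0.01   0.03   0.52   0.55   0.55    nan
y-0.2    0.76   0.01   0.18   0.18   0.14   0.55   0.55   0.55    nan
y-0.1    0.60   0.01   0.00   0.17   0.18   0.51   0.54   0.43    nan
y-0.0    0.41   0.16   0.11   0.14   0.14   0.39   0.50   0.53    nan
y0.1    0.23   0.16   0.12   0.13   0.14   0.40   0.51   0.52    nan
y0.2    0.16   0.15   0.00   0.13   0.13   0.40   0.52   0.52    nan
y0.3   -0.00   0.00   0.00   0.03   0.05   0.36   0.55   0.52    nan
y0.4   -0.89  -0.89  -0.89   0.05   0.26   0.26   0.56   0.55    nan
```

```bash
python3 - <<'E'
from h import *
A=np.concatenate([pts(dict(np.load(f"{n}1.npz"))).reshape(-1,3) for n in("top","side")])
A=A[np.isfinite(A[:,0])]
for y0 in np.arange(-.4,.4,.1):
    m=(A[:,2]>.27)&(A[:,2]<.6)&(A[:,1]>y0)&(A[:,1]<y0+.1)&(A[:,0]>.55)&(A[:,0]<1)
    print(y0.round(1),m.sum(),np.percentile(A[m],[0.5,5],axis=0).round(3).tolist())
E
python3 -m inch '[{"turn":7.4,"dz":-1.5},{"turn":7.4,"dz":-1.5},{"turn":7.3,"dz":-1.5},{},{}]' 1
```

```text
-0.4 12353 [[0.739, -0.4, 0.333], [0.741, -0.394, 0.348]]
-0.3 10011 [[0.739, -0.299, 0.334], [0.741, -0.293, 0.349]]
-0.2 9234 [[0.74, -0.2, 0.334], [0.741, -0.196, 0.351]]
-0.1 5262 [[0.74, -0.1, 0.334], [0.741, -0.097, 0.345]]
-0.0 5280 [[0.734, 0.0, 0.334], [0.74, 0.004, 0.346]]
0.1 6362 [[0.733, 0.1, 0.334], [0.741, 0.105, 0.35]]
0.2 6098 [[0.728, 0.201, 0.334], [0.741, 0.205, 0.35]]
0.3 4986 [[0.74, 0.3, 0.275], [0.749, 0.304, 0.32]]schema error: expected keys dx, dy, dz, turn
```

```bash
python3 -m inch '[{"dx":0,"dy":0,"turn":7.4,"dz":-1.5},{"dx":0,"dy":0,"turn":7.4,"dz":-1.5},{"dx":0,"dy":0,"turn":7.3,"dz":-1.5},{"dx":2.94,"dy":-4.5,"dz":0,"turn":0},{"dx":2.94,"dy":-4.5,"dz":0,"turn":0},{"dx":2.94,"dy":-4.5,"dz":0,"turn":0},{"dx":2.94,"dy":-4.5,"dz":0,"turn":0},{"dx":2.94,"dy":-4.5,"dz":0,"turn":0},{"dx":2.94,"dy":-4.5,"dz":0,"turn":0},{"dx":2.94,"dy":-4.5,"dz":0,"turn":0},{"dx":2.94,"dy":-4.5,"dz":0,"turn":0},{"dx":2.94,"dy":-4.5,"dz":0,"turn":0},{"dx":0,"dy":0,"dz":0,"turn":0},{"dx":0,"dy":0,"dz":0,"turn":0}]' 1
```

```text
clock: 1.85
ee_pos: [0.4753, -0.2323, 0.2594]
eef_rot: [180.0, 0.0, -6.8]
force: [0.3, -0.3, -0.4]
width: 0.001
finger_force: 0.0
```

```bash
python3 -m inch '[{"dx":1.8,"dy":-2.83,"dz":0,"turn":0},{"dx":1.8,"dy":-2.83,"dz":0,"turn":0},{"dx":1.8,"dy":-2.83,"dz":0,"turn":0},{"dx":1.8,"dy":-2.83,"dz":0,"turn":0},{"dx":1.8,"dy":-2.83,"dz":0,"turn":0},{"dx":1.8,"dy":-2.83,"dz":0,"turn":0},{"dx":1.8,"dy":-2.83,"dz":0,"turn":0},{"dx":1.8,"dy":-2.83,"dz":0,"turn":0},{"dx":0,"dy":0,"dz":0,"turn":0},{"dx":0,"dy":0,"dz":0,"turn":0}]' 1
python3 - <<'E'
from h import *
a=[cv2.resize(cam("side")["image"][60:260,240:440],(500,500)),]
cv2.imwrite("pics/s2.png",a[0][...,::-1])
E
```

```text
clock: 3.1
ee_pos: [0.6449, -0.026, 0.2594]
eef_rot: [180.0, 0.0, -6.9]
force: [0.4, 0.3, 0.8]
width: 0.004
finger_force: 0.0
```

View pics/s2.png

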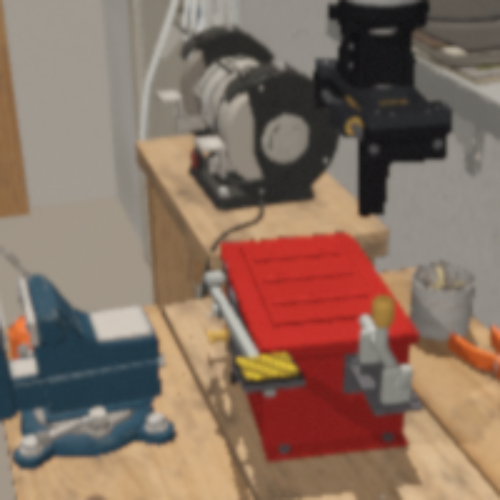

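The shut fingers are at (370,210), above the lid and just past the knob at (383,310). The shelf is behind them with some clearance.

```bash
python3 -m inch '[{"dx":0,"dy":0,"dz":2,"turn":0},{"dx":0,"dy":0,"dz":2,"turn":0},{"dx":0,"dy":0,"dz":2,"turn":0},{"dx":0,"dy":0,"dz":2,"turn":0},{"dx":0,"dy":0,"dz":1,"turn":0},{"dx":0,"dy":0,"dz":0,"turn":0},{"dx":0,"dy":0.3,"dz":0,"turn":0},{"dx":0,"dy":0.3,"dz":0,"turn":0},{"dx":0,"dy":0.3,"dz":0,"turn":0},{"dx":0,"dy":0.3,"dz":0,"turn":0},{"dx":0,"dy":0.3,"dz":0,"turn":0},{"dx":0,"dy":0.3,"dz":0,"turn":0},{"dx":0,"dy":0.3,"dz":0,"turn":0}]'
```

```text
clock: 4.78
ee_pos: [0.643, -0.0453, 0.1697]
eef_rot: [-180.0, -0.0, -6.8]
force: [0.7, 2.1, 0.3]
width: 0.009
finger_force: 1.1
```

Contact at about 2 N, so the bolt is sliding.

```bash
python3 -m inch '[{"dx":0,"dy":0.3,"dz":0,"turn":0},{"dx":0,"dy":0.3,"dz":0,"turn":0},{"dx":0,"dy":0.3,"dz":0,"turn":0},{"dx":0,"dy":0.3,"dz":0,"turn":0},{"dx":0,"dy":0.3,"dz":0,"turn":0},{"dx":0,"dy":0.3,"dz":0,"turn":0},{"dx":0,"dy":0.3,"dz":0,"turn":0},{"dx":0,"dy":0.2,"dz":0,"turn":0},{"dx":0,"dy":0.2,"dz":0,"turn":0},{"dx":0,"dy":0,"dz":0,"turn":0},{"dx":0,"dy":0,"dz":0,"turn":0}]'
```

```text
clock: 6.15
ee_pos: [0.64, -0.0703, 0.1696]
eef_rot: [180.0, -0.0, -6.8]
force: [0.2, 0.8, 1.0]
width: 0.007
finger_force: 0.2
```

```bash
python3 -m inch '[{"dx":0,"dy":0.2,"dz":0,"turn":0},{"dx":0,"dy":0.2,"dz":0,"turn":0},{"dx":0,"dy":0.2,"dz":0,"turn":0}]'; python3 -m inch '[{"dx":0,"dy":0.1,"dz":0,"turn":0},{"dx":0,"dy":0.1,"dz":0,"turn":0}]'
python3 - <<'E'
from h import *
c=cam("side");cv2.imwrite("pics/s3.png",cv2.resize(c["image"][140:250,310:440,::-1],(650,550)))
E
```

```text
clock: 6.52
ee_pos: [0.6394, -0.0745, 0.1696]
eef_rot: [-179.8, -0.0, -6.8]
force: [2.0, 17.2, 1.8]
width: 0.002
finger_force: 8.9
clock: 6.78
ee_pos: [0.6393, -0.0748, 0.1697]
eef_rot: [-179.7, -0.0, -6.8]
force: [3.4, 24.1, 2.3]
width: 0.002
finger_force: 12.2
```

View pics/s3.png

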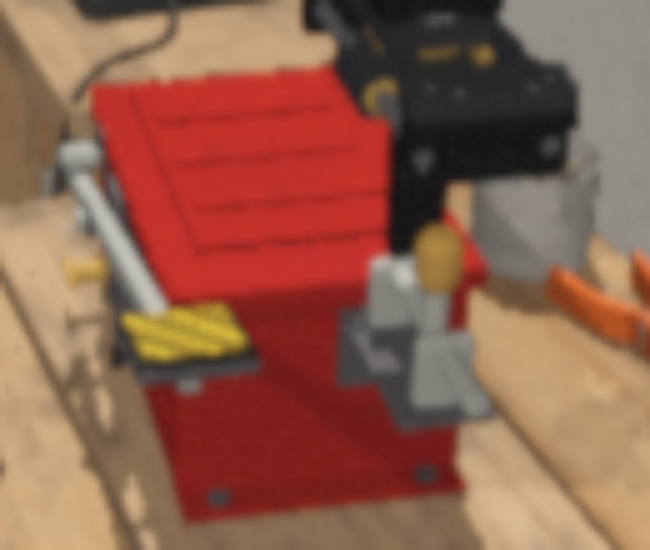

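The knob, at (438,260), has been pushed back to its stop: the push force rose to 24 N and the TCP stopped moving. The lid is still shut. Next I back off, rise, and go above the pad.

```bash
python3 -m inch '[{"dx":0,"dy":-0.7,"dz":0,"turn":0},{"dx":0,"dy":-0.7,"dz":0,"turn":0},{"dx":0,"dy":0,"dz":-2,"turn":0},{"dx":0,"dy":0,"dz":-3,"turn":0},{"dx":0,"dy":0,"dz":-3,"turn":0},{"dx":0,"dy":0,"dz":-1,"turn":0},{"dx":-2,"dy":1.35,"dz":0,"turn":0},{"dx":-2,"dy":1.35,"dz":0,"turn":0},{"dx":-2,"dy":1.35,"dz":0,"turn":0},{"dx":-2,"dy":1.35,"dz":0,"turn":0},{"dx":-2,"dy":1.35,"dz":0,"turn":0},{"dx":-2,"dy":1.35,"dz":0,"turn":0},{"dx":0,"dy":0,"dz":0,"turn":0},{"dx":0,"dy":0,"dz":0,"turn":0}]'
python3 - <<'E'
from h import *
c=cam("side");P=pts(c);h=cv2.cvtColor(c["image"],cv2.COLOR_RGB2HSV);H,S,V=[h[...,i].astype(int) for i in range(3)]
for nm,hs in(("yel",(20,33,170)),("brass",(12,28,80))):
    y=(H>hs[0])&(H<hs[1])&(S>hs[2])&(P[...,2]>.165)&(P[...,2]<.2)&(P[...,1]<0)
    y[:150]=0;y[:,:318]=0;y[:,410:]=0
    nn,l,st,ce=cv2.connectedComponentsWithStats(y.astype(np.uint8))
    for i in range(1,nn):
        if st[i,4]>20: print(nm,ce[i].round(),np.nanmean(P[l==i],0).round(4))
E
```

```text
clock: 8.57
ee_pos: [0.5123, -0.1303, 0.2593]
eef_rot: [180.0, 0.0, -6.8]
force: [-0.5, 0.4, 0.0]
width: 0.007
finger_force: 0.0
yel [347. 206.] [ 0.5142 -0.1261  0.1805]
brass [397. 191.] [ 0.6407 -0.0979  0.18  ]
brass [346. 207.] [ 0.5131 -0.1261  0.1803]
```

```bash
python3 -m inch '[{"dx":0,"dy":0,"dz":1.5,"turn":0},{"dx":0,"dy":0,"dz":1.5,"turn":0},{"dx":0,"dy":0,"dz":1.5,"turn":0},{"dx":0,"dy":0,"dz":1.5,"turn":0},{"dx":0,"dy":0,"dz":0.8,"turn":0},{"dx":0,"dy":0,"dz":0.5,"turn":0},{"dx":0,"dy":0,"dz":0.4,"turn":0},{"dx":0,"dy":0,"dz":0.4,"turn":0},{"dx":0,"dy":0,"dz":0.4,"turn":0},{"dx":0,"dy":0,"dz":0.4,"turn":0},{"dx":0,"dy":0,"dz":0.4,"turn":0},{"dx":0,"dy":0,"dz":0.4,"turn":0}]'
```

```text
clock: 10.12
ee_pos: [0.5128, -0.1318, 0.1644]
eef_rot: [179.8, -0.2, -6.8]
force: [-4.1, -9.0, 16.4]
width: 0.005
finger_force: 7.4
```

```bash
python3 -m inch '[{"dx":0,"dy":0.05,"dz":0.5,"turn":0},{"dx":0,"dy":0.05,"dz":0.5,"turn":0},{"dx":0,"dy":0.05,"dz":0.5,"turn":0},{"dx":0,"dy":0.05,"dz":0.5,"turn":0},{"dx":0,"dy":0.05,"dz":0.5,"turn":0},{"dx":0,"dy":0.05,"dz":0.5,"turn":0},{"dx":0,"dy":0.05,"dz":0.5,"turn":0},{"dx":0,"dy":0.05,"dz":0.5,"turn":0},{"dx":0,"dy":0,"dz":0.5,"turn":0},{"dx":0,"dy":0,"dz":0.5,"turn":0},{"dx":0,"dy":0,"dz":0.5,"turn":0},{"dx":0,"dy":0,"dz":0.5,"turn":0}]'
python3 - <<'E'
from h import *
c=cam("side");cv2.imwrite("pics/s4.png",cv2.resize(c["image"][100:260,250:440,::-1],(684,576)))
E
```

```text
clock: 11.62
ee_pos: [0.5126, -0.1359, 0.104]
eef_rot: [179.9, -0.2, -6.8]
force: [-2.5, -7.1, 12.5]
width: 0.005
finger_force: 7.1
```

View pics/s4.png

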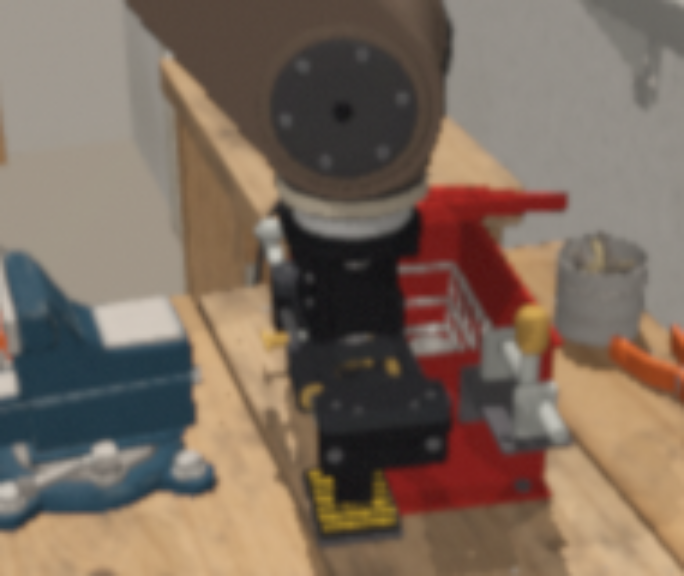

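Halfway down: the fingers are on the pad at (350,500), the lid is rising at (490,200) clear of the wrist, and the bolt is back.

```bash
python3 -m inch '[{"dx":0,"dy":0,"dz":0.5,"turn":0},{"dx":0,"dy":0,"dz":0.5,"turn":0},{"dx":0,"dy":0,"dz":0.5,"turn":0},{"dx":0,"dy":-0.05,"dz":0.5,"turn":0},{"dx":0,"dy":-0.05,"dz":0.5,"turn":0},{"dx":0,"dy":-0.05,"dz":0.5,"turn":0},{"dx":0,"dy":-0.05,"dz":0.4,"turn":0},{"dx":0,"dy":-0.05,"dz":0.3,"turn":0},{"dx":0,"dy":0,"dz":0.2,"turn":0}]'; python3 -m inch '[{"dx":0,"dy":0,"dz":0.2,"turn":0},{"dx":0,"dy":0,"dz":0.2,"turn":0},{"dx":0,"dy":0,"dz":0.2,"turn":0}]'
```

```text
clock: 12.8
ee_pos: [0.513, -0.1319, 0.0651]
eef_rot: [180.0, -0.2, -6.8]
force: [0.0, 4.5, 20.2]
width: 0.004
finger_force: 8.3
clock: 13.18
ee_pos: [0.5131, -0.1316, 0.0593]
eef_rot: [180.0, -0.2, -6.8]
force: [-0.5, 5.4, 19.4]
width: 0.004
finger_force: 8.7
```

```bash
python3 -m inch '[{"dx":0,"dy":0,"dz":0.2,"turn":0},{"dx":0,"dy":0,"dz":0.1,"turn":0}]'; python3 -m inch '[{"dx":0,"dy":0,"dz":0.1,"turn":0},{"dx":0,"dy":0,"dz":0.1,"turn":0}]'
```

```text
clock: 13.42
ee_pos: [0.5131, -0.1316, 0.0563]
eef_rot: [180.0, -0.2, -6.8]
force: [0.7, 7.6, 19.8]
width: 0.006
finger_force: 8.8
clock: 13.68
ee_pos: [0.5133, -0.1316, 0.0549]
eef_rot: [180.0, -0.3, -6.8]
force: [-3.1, 9.3, 36.3]
width: 0.002
finger_force: 16.2
```

```bash
python3 -m inch '[{"dx":0,"dy":0,"dz":0,"turn":0},{"dx":0,"dy":0,"dz":0,"turn":0},{"dx":0,"dy":0,"dz":0,"turn":0},{"dx":0,"dy":0,"dz":0,"turn":0}]'
python3 - <<'E'
from h import *
c=cam("side");cv2.imwrite("pics/s5.png",cv2.resize(c["image"][100:260,250:440,::-1],(684,576)))
E
```

```text
clock: 14.18
ee_pos: [0.5133, -0.1316, 0.0551]
eef_rot: [180.0, -0.3, -6.8]
force: [-0.8, 7.8, 29.5]
width: 0.003
finger_force: 12.9
```

View pics/s5.png

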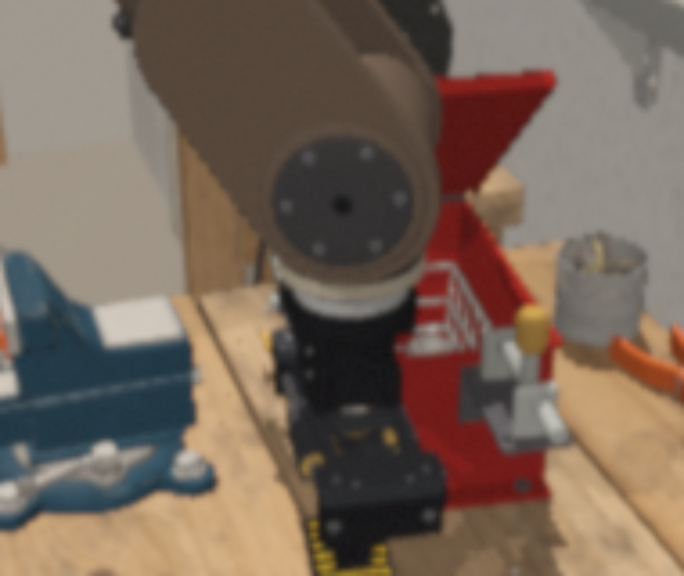

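The lid stands wide open at (490,130), the pad at (350,555) is pressed to its stop with about 30 N, and the knob at (533,330) is back.

```bash
python3 -c "
from workcell import sign_off
print(sign_off())"
```

```text
the job is handed in; nothing more can be done
None
```

I pushed the bolt back to its stop and handed the job in at about 14 s, with the fingers holding the pad at its lower stop (about 30 N) and the lid standing open; the sign-off gave no verdict.

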